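# Present the unread slide to the label reader

## Robot

A 6-joint arm with a two-finger parallel gripper is mounted at the origin on a cart in front of the work surface, level with it; the furniture and walls round the work are solid. World frame = base frame: x ahead of the robot, y to its left, z up, the work surface at z = 0. Lengths are in m, angles in rad, forces in N, time in s.
With the tool pointing down it reaches from about 0.35 to 0.975 m from the base axis. Payload 4.9 kg.
Tool frame: the origin (TCP) lies midway between the tips of the shut fingers; the grasp point (between the pads) lies 19 mm behind it; z points along the fingers, y is the direction in which the jaws open and shut (so a half turn about z gives the same grasp; the last joint's range is limited). The gripper opens to 85 mm and grips with 20 to 120 N. Pads are 22 mm wide; open, the fingers measure 114 mm over their backs; the gripper's body (76 mm by 85 mm) begins 54 mm behind the grasp point. The pads swing forward as they close: fully open they stand 13 mm farther back than shut.
Start: joints at [1.223, 0.053, 1.613, -0, 1.476, -0.119], TCP at [0.142, 0.609, 0.198] pointing down, gripper open.
Joint ranges: [-3.01, 3.01], [-1.01, 2.22], [0.06, 2.58], [-1.02, 4.17], [0.09, 2.62], [-3.14, 3.14]. Speed limits (rad/s): [2.57, 2.57, 3.14, 3.14, 3.14, 3.14].

## Interface

Orientations are given as a unit quaternion [w, x, y, z].
In Python, from plant import state, grab_frame, camera_params, job_done, boxes_of gives the robot as it stands.
- The arm moves only by the tool step_arm, never from a script. Its argument "steps" is a list of rows, each a list of 4 numbers: the shift along the tool's x, y, z in mm, then the turn about the tool's z in degrees. A call has 1 to 8 rows; each row shifts and turns the pose as measured when the row begins, along the tool's axes as they then stand; what a row does not reach is not made up. A row lasts 1/10 s, in which the tool goes at most 50 mm and 8.59 degrees, less where a joint would pass 70% of its speed; a pose out of reach is approached as far as the arm can. A call is refused whole if a number of a shift passes 50 or a number of a turn 8.59, either way. A call with a gripper value outside its range is refused whole. "claw" is the opening in per cent of the stroke, from 0 (shut) to 100 (fully open), set as the call begins (left out, the last holds). The fingers move at their own pace and stop on an object; the grip force is fixed at half the most. Time passes only in rows, so rows that do not move let the fingers close. It gives the time, the measured TCP pose, the force and the opening at its end, in the units of the state.
- state(): the state, without advancing time (a new reading comes with each control period).
- grab_frame(name): name is "scene" or "top"; returns (picture, depth): 480x640x3 uint8, red, green, blue; 480x640 float32, m along the optical axis (not along the pixel's ray), 0 where there is no reading.
- camera_params(name): a dict with "mtx" (3x3 intrinsics, pixels), "extrinsics" (4x4, takes a point from camera to world coordinates). Camera axes: x right, y down, z forward; pixel columns grow to the right and rows downward; lengths in m; the calibration is good to about 2 mm. A picture is of the moment at which its call begins. camera_params takes no time and is no camera call.
- job_done(): hands the job in, once; it reports no verdict.
Trained networks look in the newest picture that a camera, given by its name, has taken for a name from the list of things; names that differ only in an ending like _2 or _b are one class to them, and where a whole thing is asked for, a point or a joint stands for the part that bears it (a point fixed in the world has none). Each returns a list of dicts, best first, with "p" (0 to 1); they miss things now and then, are a little off and sometimes report something else, mostly with a low value. They report only what shows in the picture. A call takes as long as a camera call. They do not tell look-alikes from the thing itself.
- boxes_of(camera, label): "box" ([left, top, width, height] in pixels, round what is visible of it).
The state is a dict: "time": time; "joint_pos": joint angles; "joint_vel": joint speeds; "joint_efforts": joint torques, N m; "tool_pos": TCP position; "tool_rot": TCP orientation; "contact_force": force on the tool from outside, world axes, zero at the start; "ft_torque": the same for the moment, N m; "gripper_width": opening from 0.0 (shut) to 1.0 (fully open).
Only numpy, scipy, OpenCV 4.12 (cv2) and the standard library are available. Lean on these libraries where they do the work, as an engineer would, in place of code of your own. Each camera call takes 0.05 s, during which the arm holds its last target. There are 200 camera calls.

## Task

Turn the label reader's lens turret one click anticlockwise (seen from above) by its black bar grip, so that the yellow-ringed lens clicks in over the viewing spot, and let go of it. Then pick up the slide that lies label side up and finish holding it in the gripper, still and level, label up, its label end pointing straight at the reader's column and the middle of that end midway between the tips of the two red-tipped posts, touching nothing; the slide lying label down has been read already: leave it and the small things nearby alone. A slide's label end has a square corner notch, which is in the right-hand corner when you look at the label side with that end pointing away from you.

Things in the scene. Friction and masses are not known exactly. Their poses are not given: they have to be found in the camera images.
- reader: Label reader, fixed to the desk. White base plate 187 x 124 x 10 mm, a column on it carrying a grey head (64 mm across) and the turret. Origin: on the desk under the turret's axis; its -x axis points to the front, where the viewing spot is (base plate from x = -155 to +32 mm); y to its left seen from behind, z up. Highest point: top of the turret's bar, 204 mm.
- view_spot (a point): Viewing spot: the point in the air midway between the tips of two thin upright posts with red tips (9 mm thick, 85 mm high over the desk, at y = -48 and +48 mm in the reader's frame). It lies 109 mm in front (-x) of the turret's axis, 85 mm over the desk, above a white dot on the base. The front lens looks down at it at 45 degrees and ends 46 mm above and 46 mm behind it. Axes as the reader's.
- turret (a joint): Angle of the lens turret (dark disc 86 mm across; tilted barrels with blue, yellow and green rings, three black plugs). 0 at the start: blue ring at the front. Grows anticlockwise seen from above; a sprung detent holds it every 1.047 rad (60 deg); at +1.047 the yellow ring is at the front. Turning takes about 0.15 N m up to half-way, then it snaps on to the next click by itself.
- turret_knob (a point): Gripping point of the turret's black bar grip, on the turret's axis, 10 mm below the bar's top, 194 mm over the desk. The bar is 48 mm long (along this frame's x, which turns with the turret and at turret angle 0 is parallel to the reader's x), 12 mm thick (along y) and stands 34 mm above the turret's disc, whose top is 170 mm over the desk.
- slide_1_mid (a point): Centre of the slide that lies label up: glass, 76 x 32 x 6 mm, 40 g, clear middle, both ends frosted white alike on both faces. x axis to the label end (8 x 8 mm square notch in its -y corner), y across its width, z out of the label side (up). It lies loose on a black rest 20 mm high, 40 mm long (foot 52), 22 mm wide, narrower than the slide, so its long edges are free to grip.
- slide_1_label (a point): Middle of the label end of that slide: 26 mm along x from its centre, half-way through its thickness. Axes as the slide's.
- slide_2_mid (a point): The slide that has already been read: the same as the other, but lying label side down, so that seen from above its notch is in the mirrored corner. This point is its centre; x axis to the notched end, z out of the label side (down here). It lies on a rest of the same kind; the two slides may have changed places.
- petri: Bystander: closed petri dish, 73 mm across, 15 mm high; origin under its centre.
- vial: Bystander: red-capped glass vial, 22 mm across, 58 mm high; origin under its centre.
- stopper: Bystander: dark red-brown rubber stopper, 27 mm across, 24 mm high; origin under its centre.
Things that resemble listed ones, but are neither listed nor needed, are in the scene too. Leave any green look-alike of the part that bears slide_1_mid alone.

How it is judged:
By the outcome, as a careful person would: the job done as asked, in the order asked, and still so for the second after the job is handed in, while the arm keeps its last pose, push and grip.
It also fails if it takes over 54 s, if anything falls off the work surface, if the arm or the gripper's body presses on something with over 40 N, if the wrist force passes 120 N, or if a joint passes its speed limit or range.

## Working session

There is one attempt and no reset: what is moved stays moved. The work goes in short steps, Python scripts to look and compute and a tool call to move; the robot and the scene stay as the last step left them, time stands still between calls to the robot, and variables do not carry over. Pictures are saved under pics/ and viewed, about 8 in all and at most 12, crops included, and the job is handed in when it is done.

Besides the shell and the picture viewer there is one more tool, called after ">>>" by a JSON object that holds its "api" and its "payload", one argument or row to a line. step_arm: Moves the arm, as the interface text tells. Its arguments: {"type":"object","properties":{"steps":{"type":"array"},"claw":{"type":"number"}},"required":["steps"]}

```bash
mkdir -p pics
cat > h.py <<'E'
import numpy as np,cv2
from plant import *
def snap(n,tag):
    im,d=grab_frame(n); cv2.imwrite(f'pics/{tag}.png',im[:,:,::-1]); np.save(f'pics/{tag}_d.npy',d); return im,d
def w(n,u,v,d):
    c=camera_params(n);K=np.array(c['mtx']);E=np.array(c['extrinsics'])
    p=np.linalg.inv(K)@np.array([u,v,1.])*d
    return E[:3,:3]@p+E[:3,3]
def wz(n,u,v,z):
    c=camera_params(n);K=np.array(c['mtx']);E=np.array(c['extrinsics'])
    r=E[:3,:3]@np.linalg.inv(K)@np.array([u,v,1.]); return E[:3,3]+r*(z-E[2,3])/r[2]
def proj(n,P):
    c=camera_params(n);K=np.array(c['mtx']);E=np.array(c['extrinsics'])
    q=K@(np.linalg.inv(E)@np.append(P,1))[:3]; return q[:2]/q[2]
E
python3 - <<'E'
from h import *
np.set_printoptions(precision=3,suppress=True)
for n in('scene','top'):
    im,d=snap(n,n+'0'); c=camera_params(n); print(n,np.array(c['mtx'])[0],np.array(c['extrinsics']))
    for l in('reader','turret','slide_1_mid','petri','vial','stopper'):
        for b in boxes_of(n,l):
            x,y,ww,h=b['box'];u,v=x+ww/2,y+h/2
            print(l,round(b['p'],2),np.round(b['box']),w(n,u,v,d[int(v),int(u)]))
print(state()['time'],state()['tool_rot'])
E
```

```text
scene [440.444   0.    317.078] [[ 0.786 -0.326  0.526  0.075]
 [-0.619 -0.423  0.662 -0.506]
 [ 0.007 -0.845 -0.535  0.626]
 [ 0.     0.     0.     1.   ]]
reader 0.75 [391. 286. 124. 180.] [ 0.586 -0.245  0.019]
turret 0.7 [439. 284.  80.  69.] [ 0.583 -0.264  0.168]
slide_1_mid 0.88 [216. 281.  20.  18.] [0.397 0.226 0.006]
slide_1_mid 0.72 [209. 229.  25.  17.] [0.497 0.435 0.003]
slide_1_mid 0.6 [234. 244.  33.  13.] [0.512 0.305 0.024]
petri 0.84 [315. 241.  28.  19.] [0.674 0.198 0.012]
vial 0.47 [361. 277.   9.  26.] [0.617 0.009 0.034]
stopper 0.51 [284. 325.  18.  18.] [0.424 0.004 0.024]
top [470.536   0.    320.615] [[-0.028 -0.985  0.172  0.355]
 [-1.     0.026 -0.012  0.077]
 [ 0.007 -0.172 -0.985  1.221]
 [ 0.     0.     0.     1.   ]]
reader 0.73 [412. 186.  72.  99.] [ 0.561 -0.272  0.012]
reader 0.37 [330. 208.  10.  13.] [0.614 0.025 0.062]
turret 0.56 [429. 184.  45.  52.] [ 0.593 -0.237  0.171]
slide_1_mid 0.85 [215. 244.  20.  33.] [0.51  0.309 0.021]
slide_1_mid 0.77 [241. 296.  26.  15.] [0.4   0.237 0.003]
petri 0.75 [250. 181.  27.  29.] [0.68  0.209 0.015]
vial 0.44 [332. 208.   5.  15.] [0.616 0.025 0.045]
0.7 [ 0.     0.114  0.993 -0.   ]
```

View pics/top0.png

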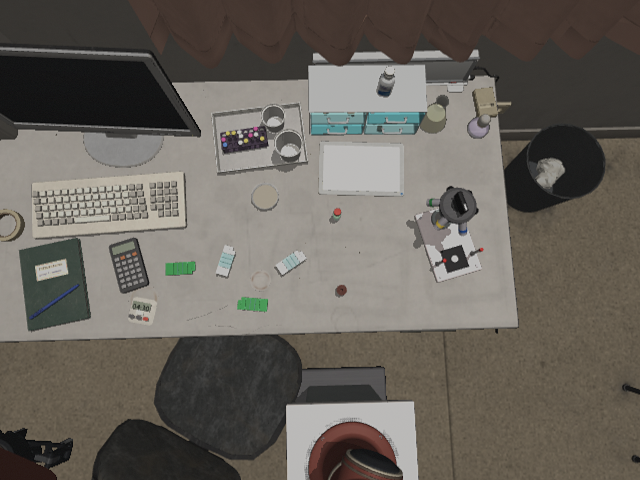

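View pics/scene0.png

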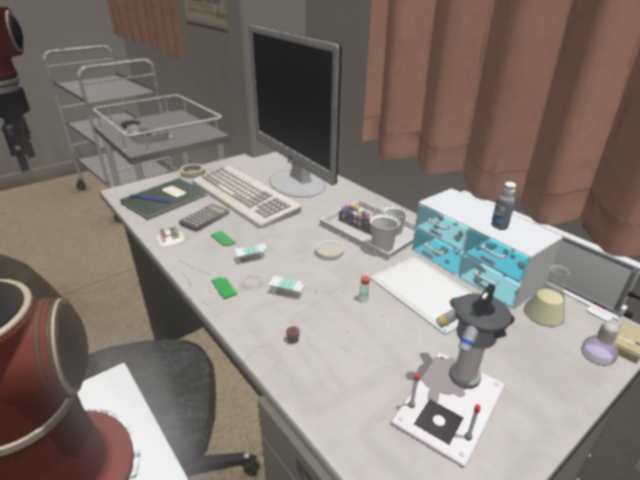

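The top view shows the two slides at about (226,261) and (290,263). The green look-alikes are at (180,268) and (253,304), and the reader's turret is at (458,204). I'll check the notches in one crop and measure the reader.

Run:
```python
from h import *
np.set_printoptions(precision=4,suppress=True)
t=cv2.imread('pics/top0.png');s=cv2.imread('pics/scene0.png')
r=lambda im,x,y,ww,h,k:cv2.resize(im[y:y+h,x:x+ww],(ww*k,h*k),interpolation=cv2.INTER_CUBIC)
a=np.hstack([r(t,206,236,50,50,8),r(t,266,238,50,50,8)])
b=np.hstack([r(s,225,235,40,20,10),r(s,265,268,40,20,10)])
cv2.imwrite('pics/crop.png',np.vstack([a,b]))
d=np.load('pics/top0_d.npy')
c=camera_params('top');K=np.array(c['mtx']);E=np.array(c['extrinsics'])
v,u=np.mgrid[0:480,0:640]
P=(np.stack([(u-K[0,2])/K[0,0],(v-K[1,2])/K[1,1],np.ones_like(u)],-1)*d[...,None])@E[:3,:3].T+E[:3,3]
np.save('pics/P.npy',P)
def sl(x,y,w,h,zlo,zhi):
    m=np.zeros(d.shape,bool);m[y:y+h,x:x+w]=1;m&=(P[...,2]>zlo)&(P[...,2]<zhi)&(d>0)
    return m
for nm,bx in(('A',(206,236,45,50)),('B',(266,240,45,45))):
    m=sl(*bx,0.012,0.05);q=P[m]
    vv,uu=np.nonzero(m);rr=cv2.minAreaRect(np.c_[q[:,0],q[:,1]].astype(np.float32)*1000)
    print(nm,m.sum(),q.mean(0),rr,uu.mean(),vv.mean())
    # near table z
    print('table',np.median(P[bx[1]:bx[1]+50,bx[0]:bx[0]+45,2]))
m=sl(405,170,100,120,0.155,0.178);q=P[m];print('disc',m.sum(),cv2.minEnclosingCircle(np.c_[q[:,0],q[:,1]].astype(np.float32)*1000),q.mean(0))
m=sl(405,170,100,120,0.19,0.215);q=P[m];print('bar',m.sum(),q.mean(0),cv2.minAreaRect(np.c_[q[:,0],q[:,1]].astype(np.float32)*1000))
hsv=cv2.cvtColor(t,cv2.COLOR_BGR2HSV)
red=((hsv[...,0]<8)|(hsv[...,0]>172))&(hsv[...,1]>150)&(hsv[...,2]>80)
n,l,st,ce=cv2.connectedComponentsWithStats((red&sl(405,170,100,120,-1,1)).astype(np.uint8))
for i in range(1,n):
    print('red',st[i,4],ce[i],wz('top',*ce[i],0.083),np.median(P[l==i],axis=0))
```

```text
A 369 [0.5094 0.3066 0.0264] ((510.6504821777344, 306.56500244140625), (32.842159271240234, 76.04302978515625), 71.91519927978516) 225.47425474254743 260.83468834688347
table 0.0010776692554896883
B 367 [0.5021 0.1413 0.0266] ((503.1781005859375, 140.81036376953125), (32.2118034362793, 75.55497741699219), 32.8204460144043) 290.3215258855586 261.9100817438692
table 0.0009859002659037275
disc 1000 ((605.3665771484375, -253.05322265625), 51.631046295166016) [ 0.6024 -0.2499  0.1685]
bar 151 [ 0.6045 -0.2527  0.2016] ((605.678955078125, -253.64430236816406), (47.46932601928711, 13.39228343963623), 15.610902786254883)
red 8 [481.125 249.125] [ 0.514  -0.3295  0.083 ] [ 0.514  -0.3289  0.0853]
red 10 [444.3 260.2] [ 0.4892 -0.2371  0.083 ] [ 0.4893 -0.2358  0.0854]
```

View pics/crop.png

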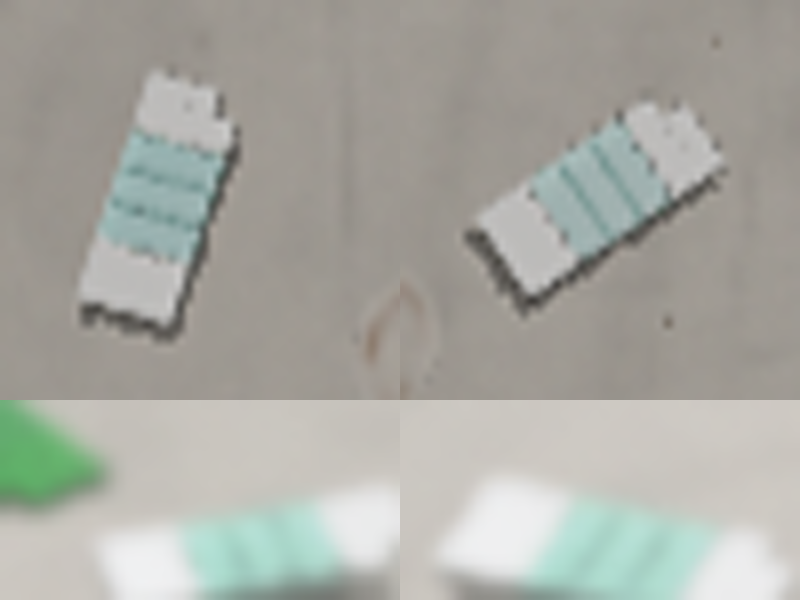

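The left slide A (226,261) has its notch at the right with that end pointing away, so it is label up and is slide_1. Slide B (290,263) has its notch on the left, so it is label down. The green ones at (180,268) and (253,304) are look-alikes.

Measured poses:
- **Slide A:** (0.511, 0.307), yaw −18°.
- **Reader:** axis (0.605, −0.253), yaw 15.5°.
- **Spot:** (0.501, −0.283).

Next I raise the arm and turn the jaws for the bar.

>>> {"api": "step_arm", "payload": {
  "steps": [
    [0, 0, -50, 8.5],
    [0, 0, -50, 8.5],
    [0, 0, -30, 8.5],
    [0, 0, 0, 8.5],
    [0, 0, 0, 8.5],
    [0, 0, 0, 8.5],
    [0, 0, 0, 8.5],
    [0, 0, 0, 8.5]
  ],
  "claw": 100
}}

```text
time: 1.5
tool_pos: [0.1415, 0.6079, 0.3327]
tool_rot: [0.0, 0.656, 0.754, -0.001]
contact_force: [-0.3, -0.8, -0.1]
gripper_width: 1.003
```

>>> {"api": "step_arm", "payload": {
  "steps": [
    [0, 0, 0, 8.5],
    [0, 0, 0, 8.5],
    [0, 0, 0, 8.5],
    [0, 0, 0, 8.5],
    [0, 0, 0, 8.5],
    [0, 0, 0, 8.5],
    [0, 0, 0, 8.5],
    [0, 0, 0, 8.5]
  ]
}}

```text
time: 2.3
tool_pos: [0.1415, 0.6079, 0.3331]
tool_rot: [0.0, 0.968, 0.252, -0.0]
contact_force: [0.4, -0.2, 0.4]
gripper_width: 0.998
```

```bash
cat > go.py <<'E'
import sys,numpy as np
from plant import state
from scipy.spatial.transform import Rotation as R
s=state();p=np.array(s['tool_pos']);q=s['tool_rot'];r=R.from_quat([q[1],q[2],q[3],q[0]]);M=r.as_matrix()
x,y,z,yaw=map(float,sys.argv[1:5])
cy=np.degrees(np.arctan2(M[1,1],M[0,1]));dt=-((yaw-cy+180)%360-180)
print('t',s['time'],'pos',np.round(p,4),'yaw_y',round(cy,2),'tilt',np.round(M[:,2],3),'j',np.round(s['joint_pos'],2),'F',np.round(s['contact_force'],1),'w',s['gripper_width'])
d=np.array([x,y,z])-p
print('tool shift mm now',np.round(M.T@d*1000,1),'turn',round(dt,2),' shift after turn',np.round((r*R.from_euler('z',dt,degrees=True)).as_matrix().T@d*1000,1))
E
python3 go.py .605 -.253 .30 -74.5
```

```text
t 2.3 pos [0.1415 0.6079 0.3331] yaw_y -60.8 tilt [-0.    -0.001 -1.   ] j [ 1.22  0.01  1.44 -0.    1.7   2.28] F [ 0.4 -0.2  0.4] w 0.998490625944205
tool shift mm now [-15.4 977.6  33.7] turn 13.7  shift after turn [216.6 953.4  33.7]
```

>>> {"api": "step_arm", "payload": {
  "steps": [
    [0, 0, 0, 7],
    [0, 0, 0, 7],
    [10, 45, 0, 0],
    [10, 45, 0, 0],
    [10, 45, 0, 0],
    [10, 45, 0, 0],
    [10, 45, 0, 0],
    [10, 45, 0, 0]
  ]
}}

```text
time: 3.1
tool_pos: [0.2686, 0.3571, 0.3308]
tool_rot: [0.002, 0.991, 0.131, -0.001]
contact_force: [0.5, -0.0, -0.6]
gripper_width: 1.003
```

>>> {"api": "step_arm", "payload": {
  "steps": [
    [10, 45, 0, 0],
    [10, 45, 0, 0],
    [10, 45, 0, 0],
    [10, 45, 0, 0],
    [10, 45, 0, 0],
    [10, 45, 0, 0],
    [10, 45, 0, 0],
    [10, 45, 0, 0]
  ]
}}

```text
time: 3.9
tool_pos: [0.4429, 0.016, 0.3348]
tool_rot: [0.001, 0.991, 0.132, 0.005]
contact_force: [1.0, 0.7, 0.6]
gripper_width: 1.001
```

```bash
python3 go.py .605 -.253 .30 -74.5
```

```text
t 3.9 pos [0.4429 0.016  0.3348] yaw_y -74.88 tilt [ 0.01 -0.   -1.  ] j [-0.13 -0.44  1.82  0.    1.76  1.17] F [1.  0.7 0.6] w 1.0009566148455664
tool shift mm now [ 86.  301.8  36.5] turn -0.38  shift after turn [ 83.9 302.4  36.5]
```

>>> {"api": "step_arm", "payload": {
  "steps": [
    [13, 45, 0, 0],
    [13, 45, 0, 0],
    [13, 45, 0, 0],
    [13, 45, 0, 0],
    [13, 45, 0, 0],
    [13, 45, 0, 0],
    [6, 20, 0, 0],
    [0, 0, 0, 0]
  ]
}}

```text
time: 4.7
tool_pos: [0.6043, -0.2608, 0.336]
tool_rot: [0.001, 0.992, 0.127, 0.006]
contact_force: [-1.2, 0.5, -0.9]
gripper_width: 0.999
```

```bash
python3 go.py .605 -.253 .28 -74.5
```

```text
t 4.7 pos [ 0.6043 -0.2608  0.336 ] yaw_y -75.41 tilt [ 0.013 -0.    -1.   ] j [-0.52  0.08  1.36  0.01  1.69  0.79] F [-1.2  0.5 -0.9] w 0.9993176481415691
tool shift mm now [ 2.  -7.5 56. ] turn -0.91  shift after turn [ 2.1 -7.5 56. ]
```

>>> {"api": "step_arm", "payload": {
  "steps": [
    [2, -7.5, 15, -0.9],
    [0, 0, 20, 0],
    [0, 0, 15, 0],
    [0, 0, 0, 0]
  ]
}}

```text
time: 5.1
tool_pos: [0.6037, -0.2482, 0.2823]
tool_rot: [-0.0, 0.991, 0.137, 0.006]
contact_force: [-0.3, -0.7, -0.3]
gripper_width: 1.001
```

```bash
python3 go.py .605 -.253 .180 -74.5
python3 - <<'E'
from h import *
im,d=snap('top','top1')
cv2.imwrite('pics/c1.png',cv2.resize(im[160:300,390:520,::-1],None,fx=4,fy=4,interpolation=2))
E
```

```text
t 5.1 pos [ 0.6037 -0.2482  0.2823] yaw_y -74.23 tilt [ 0.012  0.002 -1.   ] j [-0.51  0.07  1.45  0.01  1.61  0.79] F [-0.3 -0.7 -0.3] w 1.000791226970894
tool shift mm now [ -1.3   4.8 102.3] turn 0.27  shift after turn [ -1.3   4.8 102.3]
```

View pics/c1.png

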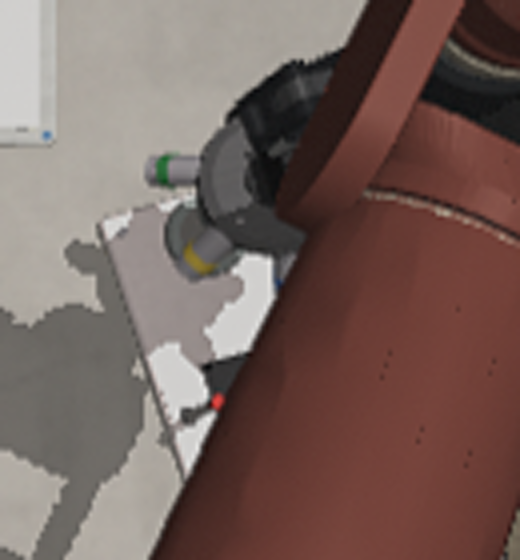

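The crop shows the yellow barrel at (200,255) left of the front, so an anticlockwise turn brings it forward. The fingers straddle the bar at about (260,180). Descending.

>>> {"api": "step_arm", "payload": {
  "steps": [
    [-1, 4, 20, 0],
    [0, 0, 20, 0],
    [0, 0, 10, 0],
    [0, 0, 0, 0]
  ]
}}

```text
time: 5.55
tool_pos: [0.6063, -0.2505, 0.2374]
tool_rot: [0.003, 0.99, 0.139, 0.01]
contact_force: [-0.4, 1.0, -0.6]
gripper_width: 0.996
```

```bash
python3 go.py .605 -.253 .180 -74.5
```

```text
t 5.55 pos [ 0.6063 -0.2505  0.2374] yaw_y -74.02 tilt [ 0.02  -0.002 -1.   ] j [-0.51  0.09  1.51  0.01  1.52  0.78] F [-0.4  1.  -0.6] w 0.9959087440019804
tool shift mm now [-3.   1.6 57.4] turn 0.48  shift after turn [-3.   1.6 57.4]
```

>>> {"api": "step_arm", "payload": {
  "steps": [
    [-1.5, 1, 20, 0.3],
    [-1, 0, 20, 0],
    [0, 0, 12, 0],
    [0, 0, 3, 0],
    [0, 0, 0, 0]
  ]
}}

```text
time: 6.05
tool_pos: [0.6086, -0.2529, 0.1888]
tool_rot: [0.006, 0.99, 0.137, 0.014]
contact_force: [0.2, 0.5, -0.0]
gripper_width: 0.998
```

```bash
python3 go.py .605 -.253 .180 -74.5
```

```text
t 6.05 pos [ 0.6086 -0.2529  0.1888] yaw_y -74.26 tilt [ 0.03  -0.008 -1.   ] j [-0.51  0.11  1.56  0.01  1.43  0.78] F [ 0.2  0.5 -0. ] w 0.9984588627047434
tool shift mm now [-3.7 -1.   8.7] turn 0.24  shift after turn [-3.7 -1.   8.7]
```

>>> {"api": "step_arm", "payload": {
  "steps": [
    [-3, -1, 8, 0],
    [0, 0, 0, 0]
  ]
}}

```text
time: 6.25
tool_pos: [0.6064, -0.2532, 0.1824]
tool_rot: [0.007, 0.99, 0.137, 0.016]
contact_force: [-0.3, 0.2, 1.1]
gripper_width: 1.001
```

>>> {"api": "step_arm", "payload": {
  "steps": [
    [0, 0, 0, 0],
    [0, 0, 0, 0],
    [0, 0, 0, 0],
    [0, 0, 0, 0],
    [0, 0, 0, 0],
    [0, 0, 0, 0],
    [0, 0, 0, 0]
  ],
  "claw": 0
}}

```text
time: 6.95
tool_pos: [0.6073, -0.2539, 0.1847]
tool_rot: [0.008, 0.99, 0.137, 0.017]
contact_force: [0.4, 0.1, -0.6]
gripper_width: -0.003
```

```bash
python3 go.py .605 -.253 .180 -14.5
```

```text
t 6.95 pos [ 0.6073 -0.2539  0.1847] yaw_y -74.26 tilt [ 0.036 -0.011 -0.999] j [-0.51  0.11  1.57  0.01  1.42  0.78] F [ 0.4  0.1 -0.6] w -0.0026078175488386773
tool shift mm now [-2.1 -1.5  4.6] turn -59.76  shift after turn [ 0.3 -2.6  4.6]
```

The gripper shut fully without a bar between the fingers, so I'll look from the side.

Run:
```python
from h import *
s=state();print(proj('scene',s['tool_pos']),proj('scene',[.605,-.253,.204]),proj('scene',[.605,-.253,.17]))
im,d=snap('scene','sc2')
cv2.imwrite('pics/c2.png',cv2.resize(im[200:380,380:600,::-1],None,fx=3.6,fy=3.3,interpolation=2))
```

```text
[484.25295392 300.48501102] [485.54622726 291.00217087] [480.96486957 308.02502038]
```

View pics/c2.png

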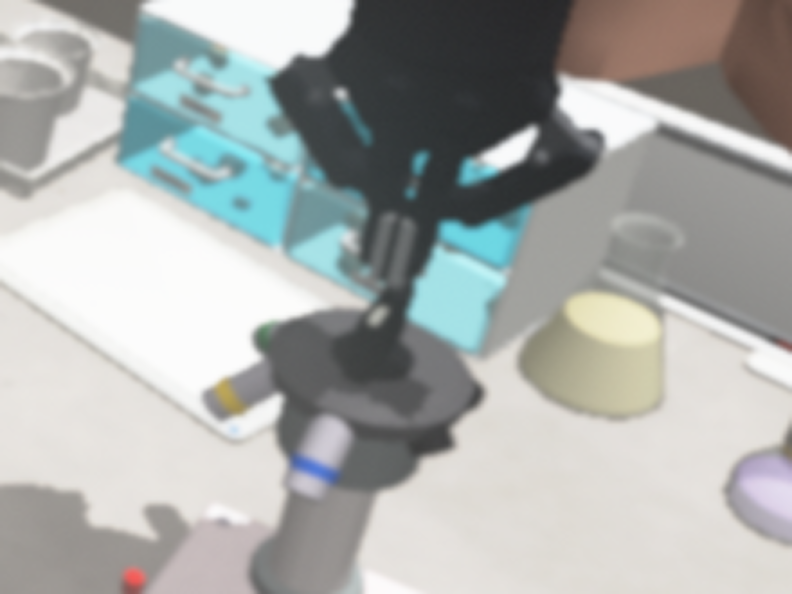

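Run:
```python
from h import *
np.set_printoptions(precision=3,suppress=True)
d=np.load('pics/sc2_d.npy')
for cx,cy in((395,230),(385,250),(400,260),(375,320),(395,290),(395,275),(405,270),(375,345),(300,350),(440,380)):
    u,v=380+cx/3.6,200+cy/3.3
    print(cx,cy,w('scene',u,v,d[int(round(v)),int(round(u))]))
```

```text
395 230 [ 0.594 -0.256  0.251]
385 250 [ 0.593 -0.255  0.239]
400 260 [ 0.599 -0.259  0.234]
375 320 [ 0.591 -0.26   0.204]
395 290 [ 0.617 -0.252  0.204]
395 275 [ 0.598 -0.26   0.226]
405 270 [ 0.602 -0.261  0.228]
375 345 [ 0.586 -0.265  0.195]
300 350 [ 0.588 -0.233  0.169]
440 380 [ 0.618 -0.282  0.169]
```

Run:
```python
from h import *
np.set_printoptions(precision=3,suppress=True)
p0=np.array([.142,.609,.198])
for n in('scene','top'):
    print(n,proj(n,p0),proj(n,p0+[0,0,.035]),proj(n,p0+[0,0,.07]))
    d=np.load(f'pics/{n}0_d.npy')
    c=proj(n,p0);u0,v0=map(int,c)
    pts=[(w(n,u,v,d[v,u]),u,v) for v in range(max(0,v0-60),min(480,v0+60)) for u in range(max(0,u0-60),min(640,u0+60)) if d[v,u]>0]
    P=[(p,u,v) for p,u,v in pts if np.hypot(*(p-p0)[:2])<.12 and p[2]>.12]
    P.sort(key=lambda t:t[0][2]); print(len(P)); [print(p,u,v) for p,u,v in P[:60:6]]
```

```text
scene [ 35.735 182.773] [ 30.487 168.416] [ 25.035 153.503]Traceback (most recent call last):
  File "<stdin>", line 8, in <module>
  File "h.py", line 6, in w
    c=camera_params(n);K=np.array(c['mtx']);E=np.array(c['extrinsics'])
ValueError: time passes only in moves, steps and waits
```

>>> {"api": "step_arm", "payload": {
  "steps": [
    [0, 0, 0, 0],
    [0, 0, 0, 0],
    [0, 0, 0, 0]
  ],
  "claw": 100
}}

```text
time: 7.3
tool_pos: [0.6073, -0.2538, 0.1846]
tool_rot: [0.008, 0.99, 0.137, 0.017]
contact_force: [-0.9, -0.1, -0.6]
gripper_width: 0.506
```

```bash
python3 go.py .605 -.253 .180 -74.5
python3 - <<'E'
from h import *
im,d=snap('scene','sc3')
cv2.imwrite('pics/c3.png',cv2.resize(im[180:360,400:600,::-1],None,fx=4,fy=3.3,interpolation=2))
E
```

```text
t 7.3 pos [ 0.6073 -0.2538  0.1846] yaw_y -74.25 tilt [ 0.036 -0.011 -0.999] j [-0.51  0.11  1.57  0.01  1.42  0.78] F [-0.9 -0.1 -0.6] w 0.5061243483530791
tool shift mm now [-2.1 -1.5  4.5] turn 0.25  shift after turn [-2.1 -1.5  4.5]
```

View pics/c3.png

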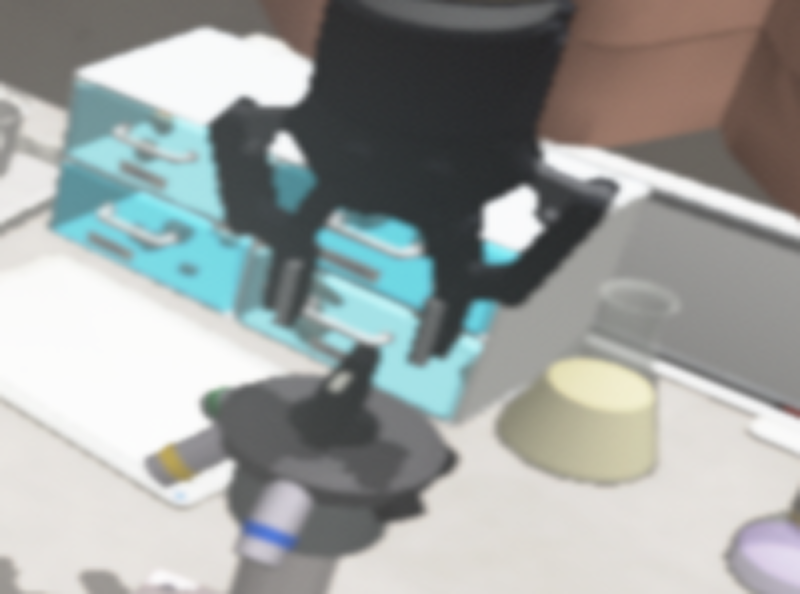

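The tips are visibly above the bar top at crop (365,350), at about (285,320) and (422,360). So the true TCP is higher than reported. I'll measure the offset from depth.

```bash
cat >> h.py <<'E'
_c={}
def cam(n):
    if n not in _c:
        c=camera_params(n);_c[n]=(np.array(c['mtx']),np.array(c['extrinsics']))
    return _c[n]
def cloud(n,d):
    K,E=cam(n);v,u=np.mgrid[0:480,0:640]
    return (np.stack([(u-K[0,2])/K[0,0],(v-K[1,2])/K[1,1],np.ones_like(u)],-1)*d[...,None])@E[:3,:3].T+E[:3,3]
E
python3 - <<'E'
from h import *
np.set_printoptions(precision=3,suppress=True)
d=np.load('pics/sc3_d.npy');P=cloud('scene',d)
for nm,(x0,x1,y0,y1) in dict(left=(463,480,255,282),right=(498,515,260,294)).items():
    q=P[y0:y1,x0:x1].reshape(-1,3)
    m=(np.hypot(q[:,0]-.607,q[:,1]+.254)<.09)&(q[:,2]>.19);q=q[m]
    o=np.argsort(q[:,2]);print(nm,len(q));print(q[o[:40:5]])
d=np.load('pics/scene0_d.npy');P=cloud('scene',d)
q=P[60:200,0:70].reshape(-1,3);m=(np.hypot(q[:,0]-.142,q[:,1]-.609)<.15)&(q[:,2]>.1);q=q[m];o=np.argsort(q[:,2]);print('start',len(q));print(q[o[:200:12]])
E
```

```text
left 273
[[ 0.592 -0.234  0.22 ]
 [ 0.589 -0.229  0.222]
 [ 0.611 -0.229  0.223]
 [ 0.589 -0.233  0.224]
 [ 0.602 -0.232  0.225]
 [ 0.592 -0.235  0.226]
 [ 0.588 -0.23   0.227]
 [ 0.591 -0.224  0.228]]
right 283
[[ 0.612 -0.281  0.22 ]
 [ 0.602 -0.278  0.223]
 [ 0.603 -0.283  0.226]
 [ 0.602 -0.278  0.227]
 [ 0.605 -0.28   0.228]
 [ 0.604 -0.283  0.229]
 [ 0.608 -0.284  0.229]
 [ 0.603 -0.277  0.23 ]]
start 2458
[[0.151 0.651 0.242]
 [0.131 0.559 0.244]
 [0.133 0.56  0.246]
 [0.129 0.559 0.247]
 [0.155 0.65  0.249]
 [0.142 0.559 0.251]
 [0.126 0.554 0.252]
 [0.132 0.552 0.253]
 [0.125 0.553 0.255]
 [0.126 0.555 0.256]
 [0.151 0.648 0.257]
 [0.152 0.651 0.259]
 [0.16  0.647 0.26 ]
 [0.162 0.649 0.262]
 [0.151 0.654 0.263]
 [0.127 0.557 0.264]
 [0.13  0.55  0.266]]
```

The tip offset is a constant of about +31 mm along the tool axis, at the start as well as now. I'll aim for reported z = true TCP z − 0.031, so 0.149 for the bar.

>>> {"api": "step_arm", "payload": {
  "steps": [
    [-2, -1, 0, 0],
    [0, 0, 15, 0],
    [-1, 0, 15, 0],
    [0, 0, 6, 0],
    [0, 0, 0, 0]
  ],
  "claw": 100
}}

```text
time: 7.85
tool_pos: [0.6045, -0.2536, 0.144]
tool_rot: [0.007, 0.99, 0.137, 0.016]
contact_force: [-1.0, 0.2, 0.2]
gripper_width: 1.001
```

```bash
python3 go.py .605 -.253 .149 -74.5
```

```text
t 7.85 pos [ 0.6045 -0.2536  0.144 ] yaw_y -74.25 tilt [ 0.034 -0.01  -0.999] j [-0.51  0.14  1.62  0.01  1.36  0.78] F [-1.   0.2  0.2] w 1.0013301435801474
tool shift mm now [ 0.8 -0.4 -5. ] turn 0.25  shift after turn [ 0.8 -0.4 -5. ]
```

>>> {"api": "step_arm", "payload": {
  "steps": [
    [1, 0, -4, 0],
    [0, 0, 0, 0],
    [0, 0, 0, 0],
    [0, 0, 0, 0],
    [0, 0, 0, 0],
    [0, 0, 0, 0],
    [0, 0, 0, 0],
    [0, 0, 0, 0]
  ],
  "claw": 0
}}

```text
time: 8.65
tool_pos: [0.6067, -0.2568, 0.1493]
tool_rot: [0.01, 0.99, 0.136, 0.018]
contact_force: [0.2, -2.3, 0.1]
gripper_width: 0.127
```

```bash
python3 go.py .605 -.253 .149 -14.5
```

```text
t 8.65 pos [ 0.6067 -0.2568  0.1493] yaw_y -74.37 tilt [ 0.038 -0.016 -0.999] j [-0.52  0.13  1.61  0.01  1.36  0.78] F [ 0.2 -2.3  0.1] w 0.1270946053022919
tool shift mm now [-0.6 -4.2  0.2] turn -59.87  shift after turn [ 3.3 -2.6  0.2]
```

>>> {"api": "step_arm", "payload": {
  "steps": [
    [0, 0, 0, -8.5],
    [0, 0, 0, -8.5],
    [0, 0, 0, -8.5],
    [0, 0, 0, -8.5]
  ]
}}

```text
time: 9.05
tool_pos: [0.6068, -0.2587, 0.1496]
tool_rot: [0.016, 0.907, 0.421, 0.015]
contact_force: [2.5, -2.5, -1.6]
gripper_width: 0.124
```

```bash
python3 go.py .605 -.253 .149 -14.5
```

```text
t 9.05 pos [ 0.6068 -0.2587  0.1496] yaw_y -40.18 tilt [ 0.04  -0.017 -0.999] j [-0.52  0.13  1.61  0.01  1.36  0.18] F [ 2.5 -2.5 -1.6] w 0.12423627399127833
tool shift mm now [ 3.2 -5.1  0.4] turn -25.68  shift after turn [ 5.  -3.2  0.4]
```

>>> {"api": "step_arm", "payload": {
  "steps": [
    [0, -1, 0, -8.5],
    [1, -1, 0, -8.5],
    [1, -1, 0, -8.5],
    [1, -1, 0, 0],
    [0, 0, 0, 0]
  ]
}}

```text
time: 9.55
tool_pos: [0.6084, -0.2597, 0.1496]
tool_rot: [0.027, 0.788, 0.615, 0.011]
contact_force: [1.9, -0.2, -0.3]
gripper_width: 0.123
```

```bash
python3 go.py .605 -.253 .149 -14.5
```

```text
t 9.55 pos [ 0.6084 -0.2597  0.1496] yaw_y -14.1 tilt [ 0.051 -0.028 -0.998] j [-0.52  0.13  1.61  0.    1.34 -0.27] F [ 1.9 -0.2 -0.3] w 0.12341580109172305
tool shift mm now [ 5.7 -4.9  0.2] turn 0.4  shift after turn [ 5.7 -5.   0.2]
```

>>> {"api": "step_arm", "payload": {
  "steps": [
    [0, 0, 0, 0],
    [0, 0, 0, 0],
    [0, 0, 0, 0],
    [0, 0, 0, 0],
    [0, 0, 0, 0],
    [0, 0, 0, 0],
    [0, 0, 0, 0]
  ],
  "claw": 100
}}

```text
time: 10.25
tool_pos: [0.6087, -0.2593, 0.1507]
tool_rot: [0.028, 0.788, 0.615, 0.011]
contact_force: [-0.3, 0.1, -0.4]
gripper_width: 0.997
```

>>> {"api": "step_arm", "payload": {
  "steps": [
    [0, 0, -20, 0],
    [0, 0, -30, 0],
    [0, 0, -30, 0],
    [0, 0, -30, 0],
    [0, 0, -10, 0],
    [0, 0, 0, 0]
  ]
}}

```text
time: 10.85
tool_pos: [0.6011, -0.255, 0.2717]
tool_rot: [0.025, 0.788, 0.615, 0.01]
contact_force: [-0.1, -0.2, -0.2]
gripper_width: 1.001
```

```bash
python3 go.py .511 .307 .28 71.9
python3 - <<'E'
from h import *
im,d=snap('scene','sc4')
cv2.imwrite('pics/c4.png',cv2.resize(im[180:360,400:600,::-1],None,fx=4,fy=3.3,interpolation=2))
E
```

```text
t 10.85 pos [ 0.6011 -0.255   0.2717] yaw_y -14.01 tilt [ 0.047 -0.028 -0.999] j [-0.51  0.05  1.5  -0.    1.54 -0.27] F [-0.1 -0.2 -0.2] w 1.0011403792590137
tool shift mm now [ 523.1 -222.8  -28. ] turn -85.91  shift after turn [259.5 505.9 -28. ]
```

View pics/c4.png

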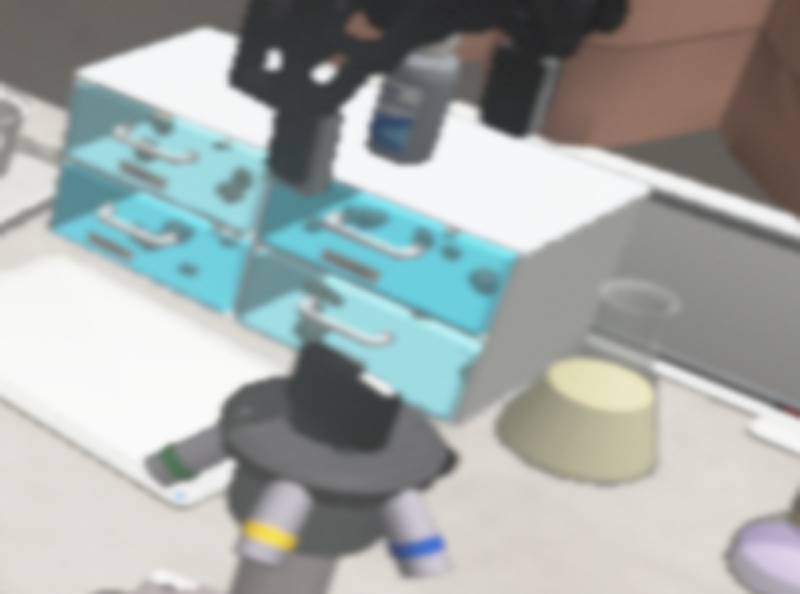

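The yellow barrel at (265,535) now sits exactly where the blue one was at (272,535), and blue has moved on to (415,545). The turret has clicked and is released. On to slide A.

>>> {"api": "step_arm", "payload": {
  "steps": [
    [0, 0, 0, -8.5],
    [0, 0, 0, -8.5],
    [0, 0, 0, -8.5],
    [0, 0, 0, -8.5],
    [0, 0, 0, -8.5],
    [0, 0, 0, -8.5],
    [0, 0, 0, -8.5],
    [0, 0, 0, -8.5]
  ]
}}

```text
time: 11.7
tool_pos: [0.5947, -0.2516, 0.2484]
tool_rot: [0.012, 0.301, 0.954, -0.003]
contact_force: [-0.2, -0.4, 0.6]
gripper_width: 1.003
```

>>> {"api": "step_arm", "payload": {
  "steps": [
    [0, 0, 0, -8.5],
    [0, 0, 0, -8.5],
    [20, 38, 0, 0],
    [20, 38, 0, 0],
    [20, 38, 0, 0],
    [20, 38, 0, 0],
    [20, 38, 0, 0],
    [20, 38, 0, 0]
  ]
}}

```text
time: 12.5
tool_pos: [0.5409, 0.008, 0.2219]
tool_rot: [-0.004, 0.159, 0.987, -0.002]
contact_force: [1.3, 0.6, -0.3]
gripper_width: 1.002
```

>>> {"api": "step_arm", "payload": {
  "steps": [
    [20, 38, 0, 0],
    [20, 38, 0, 0],
    [20, 38, 0, 0],
    [20, 38, 0, 0],
    [20, 38, 0, 0],
    [10, 19, 0, 0],
    [0, 0, 0, 0]
  ]
}}

```text
time: 13.2
tool_pos: [0.4894, 0.2531, 0.2035]
tool_rot: [-0.016, 0.156, 0.988, -0.006]
contact_force: [-0.1, -0.2, -0.1]
gripper_width: 1.003
```

```bash
python3 go.py .511 .307 .1 71.9
```

```text
t 13.2 pos [0.4894 0.2531 0.2035] yaw_y 72.08 tilt [-0.034 -0.006 -0.999] j [ 0.34 -0.1   1.76  0.01  1.52 -0.92] F [-0.1 -0.2 -0.1] w 1.003024722159686
tool shift mm now [ -7.1  59.5 102.4] turn 0.18  shift after turn [ -6.9  59.6 102.4]
```

>>> {"api": "step_arm", "payload": {
  "steps": [
    [-4, 30, 15, 0],
    [-4, 28, 20, 0],
    [0, 0, 20, 0],
    [0, 0, 20, 0],
    [0, 0, 10, 0],
    [0, 0, 0, 0]
  ]
}}

```text
time: 13.8
tool_pos: [0.5098, 0.3008, 0.105]
tool_rot: [-0.021, 0.157, 0.987, -0.01]
contact_force: [-0.3, 0.5, -0.2]
gripper_width: 0.999
```

```bash
python3 go.py .511 .307 -.023 71.9
```

```text
t 13.8 pos [0.5098 0.3008 0.105 ] yaw_y 71.96 tilt [-0.045 -0.014 -0.999] j [ 0.4   0.08  1.74  0.01  1.36 -0.85] F [-0.3  0.5 -0.2] w 0.9991450818842458
tool shift mm now [ -4.2   9.7 127.7] turn 0.06  shift after turn [ -4.2   9.7 127.7]
```

>>> {"api": "step_arm", "payload": {
  "steps": [
    [-2, 5, 20, 0],
    [-2, 4, 20, 0],
    [0, 0, 20, 0],
    [0, 0, 15, 0],
    [0, 0, 10, 0],
    [0, 0, 0, 0]
  ]
}}

```text
time: 14.4
tool_pos: [0.5164, 0.3044, 0.0205]
tool_rot: [-0.018, 0.159, 0.987, -0.009]
contact_force: [-0.1, 0.4, -0.4]
gripper_width: 0.998
```

```bash
python3 go.py .511 .307 -.023 71.9
```

```text
t 14.4 pos [0.5164 0.3044 0.0205] yaw_y 71.71 tilt [-0.039 -0.012 -0.999] j [ 0.41  0.19  1.77  0.    1.22 -0.85] F [-0.1  0.4 -0.4] w 0.9978927460411873
tool shift mm now [ 4.5  1.8 43.6] turn -0.19  shift after turn [ 4.5  1.8 43.6]
```

>>> {"api": "step_arm", "payload": {
  "steps": [
    [2, 1, 18, 0],
    [2, 1, 14, 0],
    [0, 0, 8, 0],
    [0, 0, 2, 0],
    [0, 0, 0, 0]
  ]
}}

```text
time: 14.9
tool_pos: [0.515, 0.3082, -0.0189]
tool_rot: [-0.015, 0.159, 0.987, -0.007]
contact_force: [0.1, -0.2, -0.3]
gripper_width: 1.006
```

```bash
python3 go.py .511 .307 -.023 71.9
python3 - <<'E'
from h import *
im,d=snap('scene','sc5')
cv2.imwrite('pics/c5.png',cv2.resize(im[150:310,150:350,::-1],None,fx=4,fy=3.7,interpolation=2))
E
```

```text
t 14.9 pos [ 0.515   0.3082 -0.0189] yaw_y 71.68 tilt [-0.033 -0.01  -0.999] j [ 0.41  0.24  1.79  0.    1.14 -0.84] F [ 0.1 -0.2 -0.3] w 1.0055893971025152
tool shift mm now [ 3.3 -2.3  4.3] turn -0.22  shift after turn [ 3.3 -2.3  4.3]
```

View pics/c5.png

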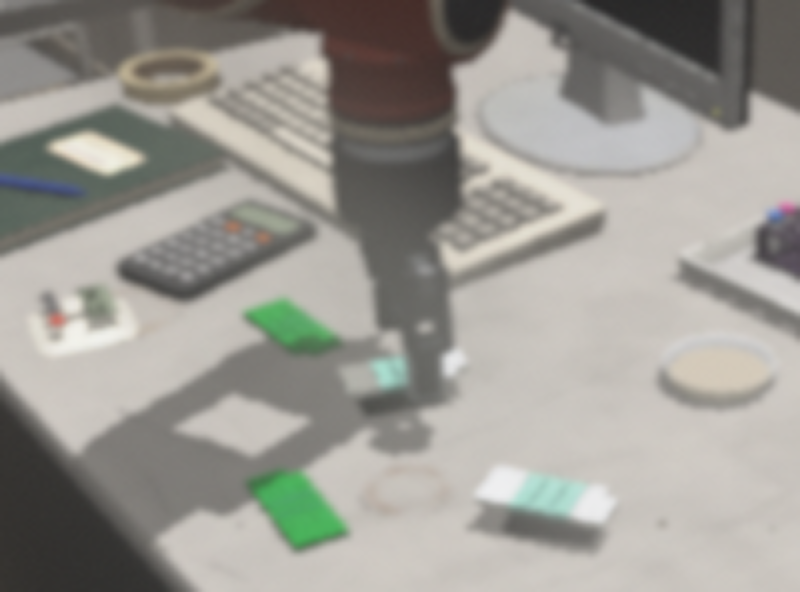

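The fingers straddle slide A, with the near fingertip at (430,400) below the slide edge and the green parts and slide B clear. I'll nudge and close.

>>> {"api": "step_arm", "payload": {
  "steps": [
    [5, -2, 2, 0],
    [0, 0, 0, 0]
  ]
}}

```text
time: 15.15
tool_pos: [0.5102, 0.3082, -0.0194]
tool_rot: [-0.014, 0.159, 0.987, -0.007]
contact_force: [0.6, 0.4, 1.2]
gripper_width: 0.999
```

>>> {"api": "step_arm", "payload": {
  "steps": [
    [0, 0, 0, 0],
    [0, 0, 0, 0],
    [0, 0, 0, 0],
    [0, 0, 0, 0],
    [0, 0, 0, 0],
    [0, 0, 0, 0]
  ],
  "claw": 0
}}

```text
time: 15.75
tool_pos: [0.5114, 0.3089, -0.0175]
tool_rot: [-0.013, 0.159, 0.987, -0.006]
contact_force: [-0.8, -1.1, -0.1]
gripper_width: 0.354
```

```bash
python3 go.py .511 .307 .1 71.9
```

```text
t 15.75 pos [ 0.5114  0.3089 -0.0175] yaw_y 71.68 tilt [-0.028 -0.007 -1.   ] j [ 0.42  0.23  1.8   0.    1.14 -0.84] F [-0.8 -1.1 -0.1] w 0.3536652766503888
tool shift mm now [   2.6   -3.7 -117.4] turn -0.22  shift after turn [   2.6   -3.7 -117.4]
```

Gripped at about 30 mm. Lifting, turning to the reader's heading and carrying it over.

>>> {"api": "step_arm", "payload": {
  "steps": [
    [0, 0, -10, 0],
    [0, 0, -20, 0],
    [0, 0, -30, 0],
    [0, 0, -30, 0],
    [0, 0, -30, 0],
    [0, 0, -30, 0],
    [0, 0, -30, 0],
    [0, 0, -20, 0]
  ]
}}

```text
time: 16.55
tool_pos: [0.5136, 0.3087, 0.1878]
tool_rot: [-0.018, 0.159, 0.987, -0.009]
contact_force: [0.4, -0.1, -0.9]
gripper_width: 0.352
```

>>> {"api": "step_arm", "payload": {
  "steps": [
    [0, 0, 0, -4],
    [0, 0, 0, -6],
    [0, 0, 0, -8],
    [0, 0, 0, -8],
    [0, 0, 0, -6],
    [0, 0, 0, -2],
    [0, 0, 0, 0]
  ]
}}

```text
time: 17.25
tool_pos: [0.5162, 0.3099, 0.1994]
tool_rot: [-0.013, -0.148, 0.989, -0.001]
contact_force: [-0.2, 0.9, 0.6]
gripper_width: 0.353
```

```bash
python3 go.py .476 -.290 .19 105.5
```

```text
t 17.25 pos [0.5162 0.3099 0.1994] yaw_y 107.08 tilt [-0.024 -0.006 -1.   ] j [ 0.41  0.02  1.65  0.    1.5  -1.45] F [-0.2  0.9  0.6] w 0.3534444870417645
tool shift mm now [ 214.3 -561.6   14. ] turn 1.58  shift after turn [ 198.7 -567.3   14. ]
```

>>> {"api": "step_arm", "payload": {
  "steps": [
    [3, -8, 0, 1],
    [7, -20, 0, 0.6],
    [11, -32, 0, 0],
    [12, -35, 0, 0],
    [12, -35, 0, 0],
    [12, -35, 0, 0],
    [12, -35, 0, 0],
    [12, -35, 0, 0]
  ]
}}

```text
time: 18.05
tool_pos: [0.4977, 0.0538, 0.2028]
tool_rot: [-0.012, -0.132, 0.991, -0.002]
contact_force: [0.9, -1.5, 0.2]
gripper_width: 0.352
```

>>> {"api": "step_arm", "payload": {
  "steps": [
    [12, -35, 0, 0],
    [12, -35, 0, 0],
    [12, -35, 0, 0],
    [12, -35, 0, 0],
    [12, -35, 0, 0],
    [12, -35, 0, 0],
    [10, -25, 0, 0],
    [6, -15, 0, 0]
  ]
}}

```text
time: 18.85
tool_pos: [0.4702, -0.2264, 0.2077]
tool_rot: [-0.011, -0.123, 0.992, -0.004]
contact_force: [-0.1, -0.8, 0.6]
gripper_width: 0.354
```

```bash
python3 go.py .476 -.290 .19 105.5
```

```text
t 18.85 pos [ 0.4702 -0.2264  0.2077] yaw_y 104.13 tilt [-0.02 -0.01 -1.  ] j [-0.58 -0.19  1.83 -0.02  1.52 -2.4 ] F [-0.1 -0.8  0.6] w 0.35420609534775954
tool shift mm now [  9.5 -63.   18.3] turn -1.37  shift after turn [ 11.  -62.7  18.3]
```

>>> {"api": "step_arm", "payload": {
  "steps": [
    [3, -18, 0, -0.7],
    [3, -20, 0, -0.7],
    [3, -15, 0, 0],
    [0, 0, 0, 0],
    [0, 0, 0, 0]
  ]
}}

```text
time: 19.35
tool_pos: [0.4718, -0.2853, 0.2087]
tool_rot: [-0.011, -0.13, 0.992, -0.004]
contact_force: [0.2, 0.9, -1.4]
gripper_width: 0.355
```

```bash
python3 go.py .476 -.290 .0445 105.5
python3 - <<'E'
from h import *
im,d=snap('scene','sc6')
cv2.imwrite('pics/c6.png',cv2.resize(im[210:470,340:600,::-1],None,fx=2.3,fy=2.3,interpolation=2))
E
```

```text
t 19.35 pos [ 0.4718 -0.2853  0.2087] yaw_y 104.89 tilt [-0.021 -0.01  -1.   ] j [-0.67 -0.12  1.76 -0.02  1.51 -2.5 ] F [ 0.2  0.9 -1.4] w 0.3547578548129968
tool shift mm now [ -6.7  -4.8 164.2] turn -0.61  shift after turn [ -6.6  -4.9 164.2]
```

View pics/c6.png

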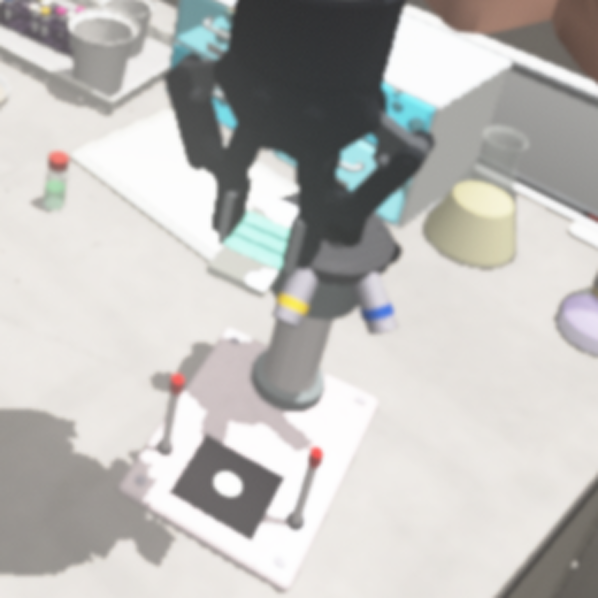

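The slide is held level-looking at (255,245) between the fingers. The yellow lens is at the front and both red tips are visible at (178,381) and (316,455). Descending part of the way.

>>> {"api": "step_arm", "payload": {
  "steps": [
    [-3, -2, 10, -0.3],
    [-3, -2, 25, -0.3],
    [0, 0, 25, 0],
    [0, 0, 25, 0],
    [0, 0, 15, 0],
    [0, 0, 5, 0],
    [0, 0, 0, 0]
  ]
}}

```text
time: 20.1
tool_pos: [0.4784, -0.2839, 0.0984]
tool_rot: [-0.01, -0.138, 0.99, -0.004]
contact_force: [-0.2, -0.9, 0.4]
gripper_width: 0.352
```

```bash
python3 go.py .476 -.290 .0445 105.5
cat > meas.py <<'E'
from h import *
import sys
np.set_printoptions(precision=4,suppress=True)
tag=sys.argv[1]
im,d=snap('scene',tag);P=cloud('scene',d);hsv=cv2.cvtColor(im,cv2.COLOR_RGB2HSV)
red=((hsv[...,0]<8)|(hsv[...,0]>172))&(hsv[...,1]>130)&(P[...,2]>.06)&(P[...,2]<.1)&(P[...,1]<-.15)&(d>0)
n,l,st,ce=cv2.connectedComponentsWithStats(red.astype(np.uint8))
print('posts',[(st[i,4],ce[i].round(1),np.median(P[l==i],axis=0).round(4)) for i in range(1,n)])
# slide: light (white/teal), near expected centre
p=np.array(state()['tool_pos']);z0=p[2]+.0435
m=(np.hypot(P[...,0]-p[0],P[...,1]-p[1])<.055)&(abs(P[...,2]-z0)<.012)&(im.max(2)>120)&(d>0)
q=P[m];print('slide px',m.sum(),'z med',np.median(q[:,2]),'expected top',z0)
c,s=np.cos(np.radians(15.5)),np.sin(np.radians(15.5))
A=np.c_[np.ones(len(q)),(q[:,:2]-p[:2])@np.array([[c,-s],[s,c]])]
k=np.ones(len(q),bool)
for _ in range(4):
    co=np.linalg.lstsq(A[k],q[k,2],rcond=None)[0];r=q[:,2]-A@co;k=abs(r)<max(.0015,2*r[k].std())
print('plane: z0,slope x,slope y',co,k.sum())
print('local x range',np.percentile(A[k,1],[0,1,50,99,100]),'y range',np.percentile(A[k,2],[0,1,50,99,100]))
rect=cv2.minAreaRect((q[k,:2]*1000).astype(np.float32));print(rect)
E
python3 meas.py sc7
```

```text
t 20.1 pos [ 0.4784 -0.2839  0.0984] yaw_y 105.91 tilt [-0.02 -0.01 -1.  ] j [-0.66 -0.02  1.86 -0.02  1.31 -2.5 ] F [-0.2 -0.9  0.4] w 0.35247449683184984
tool shift mm now [ 2.8 -4.9 54. ] turn 0.41  shift after turn [ 2.7 -5.  54. ]
posts [(np.int32(8), array([417. , 374.5]), array([ 0.4904, -0.2364,  0.0843])), (np.int32(10), array([477. , 407.2]), array([ 0.5128, -0.3295,  0.084 ]))]
slide px 1035 z med 0.14180591412587318 expected top 0.14248578473184748
plane: z0,slope x,slope y [0.1418 0.0058 0.001 ] 832
local x range [-0.038  -0.0369 -0.0068  0.0375  0.0392] y range [-0.0277 -0.0154  0.0019  0.0169  0.0273]
((478.11834716796875, -285.2125549316406), (77.41631317138672, 52.16426086425781), 1.4444414377212524)
```

>>> {"api": "step_arm", "payload": {
  "steps": [
    [1, -2, 10, 0.2],
    [1, -2, 15, 0],
    [0, -1, 14, 0],
    [0, 0, 9, 0],
    [0, 0, 3, 0],
    [0, 0, 0, 0]
  ]
}}

```text
time: 20.75
tool_pos: [0.4788, -0.2923, 0.0467]
tool_rot: [-0.008, -0.136, 0.991, -0.006]
contact_force: [0.2, -0.1, -0.2]
gripper_width: 0.351
```

```bash
python3 go.py .476 -.290 .0445 105.5
cat >> meas.py <<'E'
for th in (140,170):
    mm=(m&(im.max(2)>th)&(abs(P[...,2]-np.median(q[:,2]))<.004)).astype(np.uint8);mm=cv2.morphologyEx(mm,cv2.MORPH_OPEN,np.ones((2,2)))
    n,l,st,ce=cv2.connectedComponentsWithStats(mm)
    for i in range(1,n):
        if st[i,4]>60: print(th,st[i,4],cv2.minAreaRect((P[l==i][:,:2]*1000).astype(np.float32)),P[l==i].mean(0))
d=np.load('pics/top0_d.npy');Q=cloud('top',d);t=cv2.imread('pics/top0.png')
m=(abs(Q[...,2]-.011)<.004)&(abs(Q[...,0]-.55)<.13)&(abs(Q[...,1]+.27)<.11);q=Q[m]
print('base',m.sum(),cv2.minAreaRect((q[:,:2]*1000).astype(np.float32)))
crop=im[240:440,380:560,::-1];cv2.imwrite(f'pics/{tag}c.png',cv2.resize(crop,None,fx=3.3,fy=2.9,interpolation=2))
E
python3 meas.py sc8
```

```text
t 20.75 pos [ 0.4788 -0.2923  0.0467] yaw_y 105.67 tilt [-0.015 -0.014 -1.   ] j [-0.67  0.05  1.88 -0.02  1.21 -2.51] F [ 0.2 -0.1 -0.2] w 0.35056081706104975
tool shift mm now [2.1 3.  2.2] turn 0.17  shift after turn [2.1 3.  2.2]
posts [(np.int32(3), array([417.3, 375.3]), array([ 0.4893, -0.2381,  0.0842])), (np.int32(13), array([477. , 407.3]), array([ 0.5124, -0.3297,  0.084 ]))]
slide px 1092 z med 0.08995979197374898 expected top 0.09044345836223058
plane: z0,slope x,slope y [0.09   0.0063 0.0179] 841
local x range [-0.0378 -0.0367 -0.0063  0.0377  0.0391] y range [-0.0262 -0.02    0.0018  0.0207  0.0292]
((477.31732177734375, -292.1824951171875), (53.055702209472656, 77.4690933227539), 89.09387969970703)
140 908 ((295.02288818359375, -383.5634765625), (504.2993469238281, 39.41803741455078), 27.647377014160156) [ 0.4732 -0.2939  0.0904]
170 882 ((293.47808837890625, -379.58355712890625), (504.4720458984375, 35.39215850830078), 26.06735610961914) [ 0.4735 -0.294   0.0905]
base 2274 ((550.4515380859375, -265.4632568359375), (264.91156005859375, 198.026123046875), 2.7182540893554688)
```

View pics/sc8c.png

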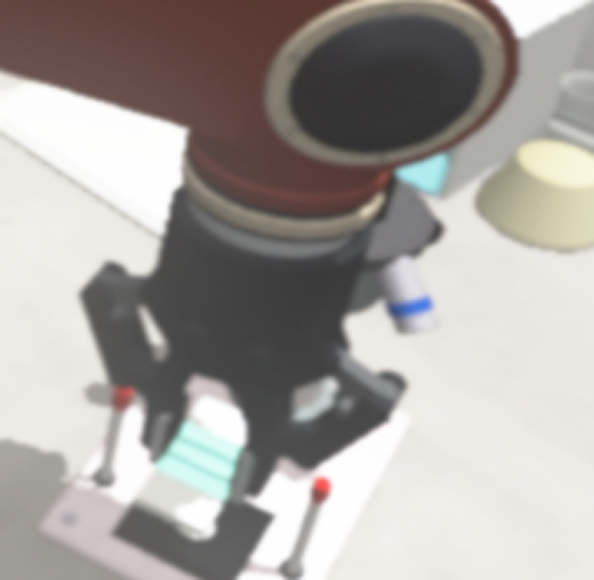

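The near end has no notch; the white patch at (205,525) is the base dot showing. The posts at (122,397) and (320,487) clear the fingers. Next comes a finer fit of the slide (edges, yaw, level) from this same frame, plus the base-plate yaw.

```bash
cat > fit.py <<'E'
from h import *
import sys
np.set_printoptions(precision=4,suppress=True)
tag=sys.argv[1];im=cv2.imread(f'pics/{tag}.png');P=cloud('scene',np.load(f'pics/{tag}_d.npy'))
p=np.array(state()['tool_pos']);z0=p[2]+.0435
c,s=np.cos(np.radians(15.5)),np.sin(np.radians(15.5));R=np.array([[c,-s],[s,c]])
L=(P[...,:2]-p[:2])@R
m=(abs(L[...,0])<.045)&(abs(L[...,1])<.022)&(abs(P[...,2]-z0)<.006)&(im.max(2)>110)
l=L[m];z=P[m][:,2]
k=(abs(l[:,1])<.013)&(abs(l[:,0])<.036)
print('plane',np.linalg.lstsq(np.c_[np.ones(k.sum()),l[k]],z[k],rcond=None)[0],k.sum())
X=[];lo=[];hi=[]
for a in np.arange(-.036,.037,.004):
    b=l[abs(l[:,0]-a)<.002]
    if len(b)>5: print(round(a,3),len(b),(b[:,1].min()*1e3).round(1),(b[:,1].max()*1e3).round(1))
y=abs(l[:,1])<.010;print('x ext',np.percentile(l[y,0],[0.5,99.5]))
# base-plate yaw from start top image
Q=cloud('top',np.load('pics/top0_d.npy'));t=cv2.imread('pics/top0.png')
mm=((abs(Q[...,2]-.0105)<.003)&(t.min(2)>185)&(abs(Q[...,0]-.53)<.12)&(abs(Q[...,1]+.27)<.1)).astype(np.uint8)
n,lb,st,ce=cv2.connectedComponentsWithStats(mm);i=1+st[1:,4].argmax();print('base',st[i],cv2.minAreaRect((Q[lb==i][:,:2]*1000).astype(np.float32)))
E
python3 fit.py sc8
```

```text
plane [0.09   0.0109 0.0113] 703
-0.036 86 -15.4 15.7
-0.032 60 -15.5 16.1
-0.028 57 -15.4 16.0
-0.024 52 -15.3 16.1
-0.02 59 -15.4 16.6
-0.016 53 -15.6 16.2
-0.012 61 -20.1 19.8
-0.008 95 -21.2 21.8
-0.004 52 -21.2 15.7
-0.0 45 -12.3 15.7
0.004 44 -11.3 15.7
0.008 47 -11.1 15.8
0.012 42 -9.6 16.2
0.016 38 -9.8 15.7
0.02 40 -8.6 16.2
0.024 34 -8.0 16.6
0.028 33 -5.8 15.9
0.032 33 -6.4 16.7
0.036 23 -1.0 15.9
x ext [-0.0373  0.0382]
base [449 267  22  10  52] ((466.8669738769531, -294.75616455078125), (10.013310432434082, 59.00123977661133), 14.926627159118652)
```

The slide is level within about 0.6°, its yaw matches 15.5°, and it is centred on the tool. Base-plate yaw is 14.9°. A last trim of about 1.4, 3.3 and 2 mm remains.

>>> {"api": "step_arm", "payload": {
  "steps": [
    [1, 2, 1.5, 0],
    [0.5, 1.2, 0.5, 0],
    [0, 0, 0, 0],
    [0, 0, 0, 0]
  ]
}}

```text
time: 21.2
tool_pos: [0.4774, -0.29, 0.0464]
tool_rot: [-0.007, -0.136, 0.991, -0.007]
contact_force: [-0.7, -1.1, -0.2]
gripper_width: 0.348
```

```bash
python3 go.py .4766 -.2895 .0447 105.5; python3 meas.py sc9|head -3; python3 fit.py sc9
```

```text
t 21.2 pos [ 0.4774 -0.29    0.0464] yaw_y 105.68 tilt [-0.012 -0.016 -1.   ] j [-0.67  0.04  1.89 -0.02  1.21 -2.5 ] F [-0.7 -1.1 -0.2] w 0.3478478813595282
tool shift mm now [0.6 0.7 1.7] turn 0.18  shift after turn [0.6 0.7 1.7]
posts [(np.int32(8), array([417.1, 375.1]), array([ 0.4898, -0.2372,  0.0842])), (np.int32(12), array([477.1, 407.2]), array([ 0.5118, -0.33  ,  0.0844]))]
slide px 1080 z med 0.08975653108490528 expected top 0.08998773175732573
plane: z0,slope x,slope y [0.0898 0.0115 0.0059] 836
plane [ 0.0898  0.0168 -0.0005] 699
-0.036 87 -15.3 15.8
-0.032 59 -15.4 16.5
-0.028 54 -15.4 16.2
-0.024 58 -15.4 16.0
-0.02 57 -15.4 16.1
-0.016 51 -15.5 16.3
-0.012 66 -19.8 21.5
-0.008 90 -20.8 21.5
-0.004 50 -22.0 16.0
-0.0 47 -12.1 15.5
0.004 41 -11.3 15.9
0.008 49 -10.5 15.9
0.012 37 -9.4 15.9
0.016 40 -9.2 16.6
0.02 38 -8.7 16.3
0.024 36 -7.9 16.7
0.028 32 -5.9 16.7
0.032 31 -4.4 16.4
0.036 25 -0.8 16.7
x ext [-0.0374  0.0379]
base [449 267  22  10  52] ((466.8669738769531, -294.75616455078125), (10.013310432434082, 59.00123977661133), 14.926627159118652)
```

>>> {"api": "step_arm", "payload": {
  "steps": [
    [0.5, 0.4, 2.5, 0],
    [0, 0, 1, 0],
    [0, 0, 0, 0],
    [0, 0, 0, 0],
    [0, 0, 0, 0]
  ]
}}

```text
time: 21.75
tool_pos: [0.477, -0.29, 0.043]
tool_rot: [-0.007, -0.136, 0.991, -0.007]
contact_force: [-0.0, -0.2, -0.2]
gripper_width: 0.355
```

```bash
python3 go.py .4766 -.2895 .0447 105.5; python3 meas.py sc10|head -3; python3 fit.py sc10|grep -E "plane|ext"
```

```text
t 21.75 pos [ 0.477 -0.29   0.043] yaw_y 105.68 tilt [-0.011 -0.017 -1.   ] j [-0.67  0.04  1.89 -0.02  1.2  -2.5 ] F [-0.  -0.2 -0.2] w 0.3549195500108202
tool shift mm now [ 0.2  0.6 -1.7] turn 0.18  shift after turn [ 0.2  0.6 -1.7]
posts [(np.int32(11), array([477.1, 407.4]), array([ 0.5121, -0.3304,  0.0849]))]
slide px 1077 z med 0.08632176100811007 expected top 0.08658111862244472
plane: z0,slope x,slope y [0.0864 0.009  0.0108] 849
plane [0.0864 0.0145 0.0083] 695
x ext [-0.0379  0.0386]
```

View pics/sc10.png

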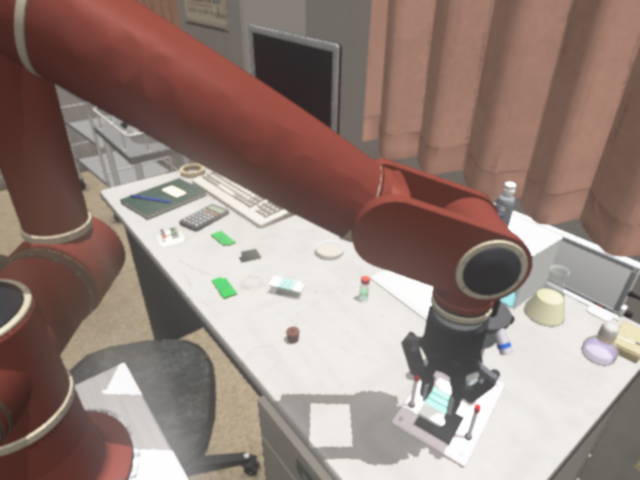

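The whole scene is in order: slide B at (286,287), the vial, the petri dish, the stopper and the green parts haven't moved, and A's rest at (250,256) is empty. One 1 mm trim up, settle, then hand in.

>>> {"api": "step_arm", "payload": {
  "steps": [
    [0, 0.4, -1, 0],
    [0, 0, 0, 0],
    [0, 0, 0, 0],
    [0, 0, 0, 0]
  ]
}}

```text
time: 22.2
tool_pos: [0.477, -0.2897, 0.0443]
tool_rot: [-0.007, -0.136, 0.991, -0.008]
contact_force: [-0.3, -0.6, -0.8]
gripper_width: 0.351
```

```bash
python3 go.py .4766 -.2895 .0442 105.5; python3 meas.py sc11|head -3; python3 fit.py sc11|grep -E "plane|ext"; python3 -c "
from plant import *
print(job_done())"
```

```text
t 22.2 pos [ 0.477  -0.2897  0.0443] yaw_y 105.68 tilt [-0.011 -0.017 -1.   ] j [-0.67  0.04  1.89 -0.02  1.2  -2.5 ] F [-0.3 -0.6 -0.8] w 0.3507215673500176
tool shift mm now [0.3 0.3 0.1] turn 0.18  shift after turn [0.3 0.3 0.1]
posts [(np.int32(2), array([417. , 375.5]), array([ 0.4888, -0.2377,  0.0839])), (np.int32(12), array([477.1, 407.2]), array([ 0.5121, -0.3298,  0.0847]))]
slide px 1066 z med 0.0875737221683357 expected top 0.08780199175723606
plane: z0,slope x,slope y [0.0876 0.011  0.0063] 840
plane [0.0876 0.0133 0.004 ] 700
x ext [-0.0376  0.0374]
the job is handed in; nothing more can be done
None
```

The job is handed in at 22.2 s of robot time. I turned the turret one click anticlockwise and let go; the picture after release showed the yellow ring exactly where the blue one had been. I then picked up the label-up slide and it is now held at the viewing spot.

**Last checks on the slide:**
- **Position:** the label point measured about (0.502, −0.283, 0.085) m. That is within about 1–2 mm of the midpoint between the post tips.
- **Attitude:** level to about 0.8°. Its heading is about 15.5°, against 15–16° for most reader measurements.
- **Contact:** the wrist force was around zero, so nothing appears to be touching.
- **Left alone:** the read slide, the petri dish, the vial, the stopper and the green parts looked unmoved.

**What failed or disagreed:**
- **First grip missed:** the gripper closed above the turret bar. The reported TCP was about 31 mm too low along the tool, as measured from depth images. I corrected for this and the second grip held.
- **Tool tilt:** the reported tool tilt drifted by up to about 3° during the moves. It was nearly back at the slide grasp and at the end.
- **Heading spread:** the reader's heading came out between 13.5° and 16.2° depending on the method. The slide could be off from pointing straight at the column by a degree or two.

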